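# Glaze the open side of a lantern with the pane of the right thickness

## Task

The open side of the oak lantern needs its last pane, the 9 mm one, the thinnest: find it by pinching the three look-alike amber panes across their thickness where they stand in the dowel rack, and leave the other two standing there. Slide the 9 mm pane down the grooves of the two posts from above until it rests fully home on the lantern's base, flush with the post tops, and let go of it. These posts are only dry-fitted and stand a few millimetres off, so feel for the grooves and go gently: never press the glass hard, drop it or shove the lantern, and leave the things around alone.

Things in the scene. Friction and masses are not known exactly. Their poses are not given: they have to be found in the camera images.
- lantern: oak lantern, cap off, about 2 kg, loose on the bench; origin: centre of the underside, z up. Base 166 x 166 x 24 mm; four posts 30 x 30 mm, 110 mm tall, centred 58 mm from the origin in x and y, tops 134 mm above the bench. Three sides glazed to post height (red -x, blue +y, green -y, 12 mm thick; 104 x 104 mm free inside); the +x side is open. A pane there rests on the base, parallel to y
- opening (a point): drawn midpoint between the open side's two posts, level with their tops; axes as the lantern's. Their facing vertical grooves, open on top, run 110 mm down to the base (thin black felt strip): each 10.5 mm wide (x), 9 mm deep (y), 104 mm between groove bottoms, 86 mm between posts. Only dry-fitted: both posts stand up to 7 mm to either side of this point along x, not measured
- rack: light wooden dowel rack, fixed. Board 200 (x) x 130 (y) x 15 mm; origin: centre of its underside. The panes stand on the board 60 mm apart along x, thickness along x, each between two pairs of upright dowels (8 mm thick, 60 mm tall, at y = +/-37 mm, 20 mm clear between them)
- pane_a_mid (a point): centre of one of three look-alike amber glass panes standing on edge in the rack in any order: 100 mm wide (y), 110 mm high (z up), centre 55 mm above the lower edge. One is 9, one 12, one 15 mm thick (x; about 0.25, 0.33, 0.41 kg), unmarked: tell them by pinching. Glass chips if pressed with over about 30 N
- pane_b_mid (a point): centre of one of three look-alike amber glass panes standing on edge in the rack in any order: 100 mm wide (y), 110 mm high (z up), centre 55 mm above the lower edge. One is 9, one 12, one 15 mm thick (x; about 0.25, 0.33, 0.41 kg), unmarked: tell them by pinching. Glass chips if pressed with over about 30 N
- pane_c_mid (a point): centre of one of three look-alike amber glass panes standing on edge in the rack in any order: 100 mm wide (y), 110 mm high (z up), centre 55 mm above the lower edge. One is 9, one 12, one 15 mm thick (x; about 0.25, 0.33, 0.41 kg), unmarked: tell them by pinching. Glass chips if pressed with over about 30 N
- cap: oak lantern cap with a wire ring, 172 x 172 mm, 76 mm high, lying beyond the lantern and rack; origin: centre of its underside. Leave alone
- brush: white bench brush with blue bristles, about 240 x 100 x 23 mm; origin: on its underside near the middle. Leave alone
- pliers: red-handled glass pliers, about 170 x 70 x 18 mm; origin: under the rivet. Leave alone
- oil: small green bottle of cutting oil, 38 mm across, 85 mm high; origin: centre of its underside. Leave alone

How it is judged:
By the outcome, as a careful person would: the job done as asked, in the order asked, and still so for the second after the job is handed in, with the robot touching nothing.
It also fails if it takes over 61 s, if anything falls off the work surface, if the arm or the gripper's body presses on something with over 40 N, if the wrist force passes 120 N, or if a joint passes its speed limit or range.

## Robot

A 7-joint arm with a two-finger parallel gripper is mounted at the origin on the work surface. World frame = base frame: x ahead of the robot, y to its left, z up, the work surface at z = 0. Lengths are in m, angles in rad, forces in N, time in s.
With the tool pointing down it reaches from about 0.425 to 0.95 m from the base axis. Payload 4.7 kg.
Tool frame: the origin (TCP) lies between the finger pads; the fingertips stand 17 mm ahead of it and the grasp point (between the pads) lies 2 mm behind it; z points along the fingers, y is the direction in which the jaws open and shut (so a half turn about z gives the same grasp; the last joint's range is limited). The gripper opens to 87 mm and grips with 3 to 60 N. Pads are 19 mm wide; open, the fingers measure 117 mm over their backs; the gripper's body (75 mm by 190 mm) begins 51 mm behind the grasp point.
Start: joints at [1.24, 0.469, -0.049, 1.532, 0.024, 1.141, -0.082], TCP at [0.201, -0.644, 0.24] pointing down, gripper open.
Joint ranges: [-2.59, 2.59], [-0.33, 1.99], [-1.39, 1.29], [0.1, 2.45], [-1.04, 4.18], [0.21, 1.99], [-2.66, 2.66]. Speed limits (rad/s): [2.57, 2.57, 3.14, 3.14, 3.14, 3.14, 3.14].

## Interface

Orientations are given as a unit quaternion [x, y, z, w].
In Python, from bench import readout, cams, ticket gives the robot as it stands.
- The arm moves only by the shell command python3 -m handwheel 'ROWS'. ROWS is text: rows parted by semicolons, each of 7 numbers parted by spaces: the shift along the tool's x, y, z in mm, then the turn, a rotation vector about the tool's x, y, z in rad, then the finger opening in mm, from 0 to 87. A call has exactly 5 rows; each row shifts and turns the pose as measured when the row begins, along the tool's axes as they then stand; what a row does not reach is not made up. A row lasts 1/10 s, in which the tool goes at most 50 mm and 8.59 degrees, less where a joint would pass 70% of its speed; a pose out of reach is approached as far as the arm can. A call with a gripper value outside its range is refused whole. The fingers move at their own pace and stop on an object; the grip force is fixed at half the most. Time passes only in rows, so rows that do not move let the fingers close, or fill a call up. It gives the time, the measured TCP pose, the force and the opening at its end, in the units of the state.
- readout.state(): the state, without advancing time (a new reading comes with each control period).
- cams.grab_frame(name): name is "scene" or "top" or "wrist"; returns the picture (384x512x3 uint8, blue, green, red); there is no depth.
- cams.camera_info(name): a dict with "fx", "fy", "cx", "cy" (pixels), "world_to_cam" (4x4, takes a point from world to camera coordinates). Camera axes: x right, y up, looking along -z (the intrinsics and any distortion apply to the point x, -y, -z); pixel columns grow to the right and rows downward; lengths in m; the calibration is good to about 2 mm. A picture is of the moment at which its call begins: read the wrist's pose just before it. camera_info takes no time and is no camera call; for the wrist camera it gives the pose at the moment of the call.
- ticket.job_done(): hands the job in, once; it reports no verdict.
The state is a dict: "t": time; "joint_positions": joint angles; "qvel": joint speeds; "joint_efforts": joint torques, N m; "tcp_pos": TCP position; "ee_rot": TCP orientation; "wrist_force": force on the tool from outside, world axes, zero at the start; "wrist_torque": the same for the moment, N m; "gripper_width": finger opening in m.
Only numpy, scipy, OpenCV 4.12 (cv2) and the standard library are available. Lean on these libraries where they do the work, as an engineer would, in place of code of your own. Each camera call takes 0.05 s, during which the arm holds its last target. There are 200 camera calls.

## Working session

There is one attempt and no reset: what is moved stays moved. The work goes in short steps, Python scripts to look and compute and a shell command to move; the robot and the scene stay as the last step left them, time stands still between calls to the robot, and variables do not carry over. Pictures are saved under pics/ and viewed, about 8 in all and at most 12, crops included, and the job is handed in when it is done.

```bash
mkdir -p pics
cat > h.py <<'E'
import numpy as np, cv2
from bench import readout, cams, ticket
from scipy.spatial.transform import Rotation as R
def shot(n,f,crop=None,s=1):
    im=cams.grab_frame(n); cv2.imwrite('pics/raw_'+f,im)
    if crop: im=im[crop[1]:crop[3],crop[0]:crop[2]]
    cv2.imwrite('pics/'+f,cv2.resize(im,None,fx=s,fy=s,interpolation=cv2.INTER_CUBIC)); return im
def ray(info,u,v):
    W=np.array(info['world_to_cam']); c=-W[:3,:3].T@W[:3,3]
    d=W[:3,:3].T@np.array([(u-info['cx'])/info['fx'],-(v-info['cy'])/info['fy'],-1]); return c,d/np.linalg.norm(d)
def onz(info,u,v,z):
    c,d=ray(info,u,v); return c+d*(z-c[2])/d[2]
def tri(obs):
    A=np.zeros((3,3));b=np.zeros(3)
    for i,u,v in obs:
        c,d=ray(i,u,v);P=np.eye(3)-np.outer(d,d);A+=P;b+=P@c
    return np.linalg.solve(A,b)
def proj(info,p):
    W=np.array(info['world_to_cam']); q=W[:3,:3]@p+W[:3,3]
    return info['cx']+info['fx']*q[0]/-q[2], info['cy']-info['fy']*q[1]/-q[2]
E
python3 - <<'E'
from h import *
np.set_printoptions(precision=4,suppress=True)
a=cv2.resize(cams.grab_frame('top'),None,fx=1.5,fy=1.5,interpolation=cv2.INTER_CUBIC);cv2.imwrite('pics/top.png',a)
b=cv2.resize(cams.grab_frame('scene'),None,fx=1.5,fy=1.5,interpolation=cv2.INTER_CUBIC);cv2.imwrite('pics/scene.png',b)
for n in('top','scene','wrist'):
    i=cams.camera_info(n);print(n,{k:(v if k!='world_to_cam' else np.array(v)) for k,v in i.items()})
print(readout.state())
E
```

```text
top {'fx': 361.47374882264694, 'fy': 361.47374882264694, 'cx': 259.1814163156849, 'cy': 194.03234196720652, 'world_to_cam': array([[ 0.1346, -0.9909, -0.0048, -0.0611],
       [ 0.9703,  0.1308,  0.2035, -0.5885],
       [-0.201 , -0.032 ,  0.9791, -0.9805],
       [ 0.    ,  0.    ,  0.    ,  1.    ]])}
scene {'fx': 411.16273859145923, 'fy': 411.16273859145923, 'cx': 255.95124776460202, 'cy': 191.99202154133494, 'world_to_cam': array([[-0.1824,  0.9832,  0.0092,  0.0916],
       [-0.6308, -0.1242,  0.7659,  0.2924],
       [ 0.7542,  0.1339,  0.6429, -1.5043],
       [ 0.    ,  0.    ,  0.    ,  1.    ]])}
wrist {'fx': 326.78501791627474, 'fy': 326.78501791627474, 'cx': 254.84231799622884, 'cy': 192.1032930077527, 'world_to_cam': array([[ 0.2968, -0.955 , -0.0013, -0.6744],
       [ 0.9258,  0.288 , -0.2449,  0.0293],
       [ 0.2342,  0.0715,  0.9695, -0.3892],
       [ 0.    ,  0.    ,  0.    ,  1.    ]])}
{'t': 0.1, 'joint_positions': array([ 1.2401,  0.4694, -0.0486,  1.5336,  0.0241,  1.141 , -0.0823]), 'qvel': array([ 0.0011, -0.0029, -0.0006, -0.005 ,  0.0004,  0.0016, -0.0001]), 'joint_efforts': array([  0.0009, -50.917 ,  -0.081 , -23.683 ,  -0.0615,   0.0344,
         0.0001]), 'tcp_pos': array([ 0.2005, -0.644 ,  0.2386]), 'ee_rot': array([ 0.9886,  0.1503, -0.0002, -0.0008]), 'wrist_force': array([-0.2511, -0.0288,  0.427 ]), 'wrist_torque': array([-0.0013, -0.0058, -0.0183]), 'gripper_width': 0.08733108954829048}
```

View pics/top.png

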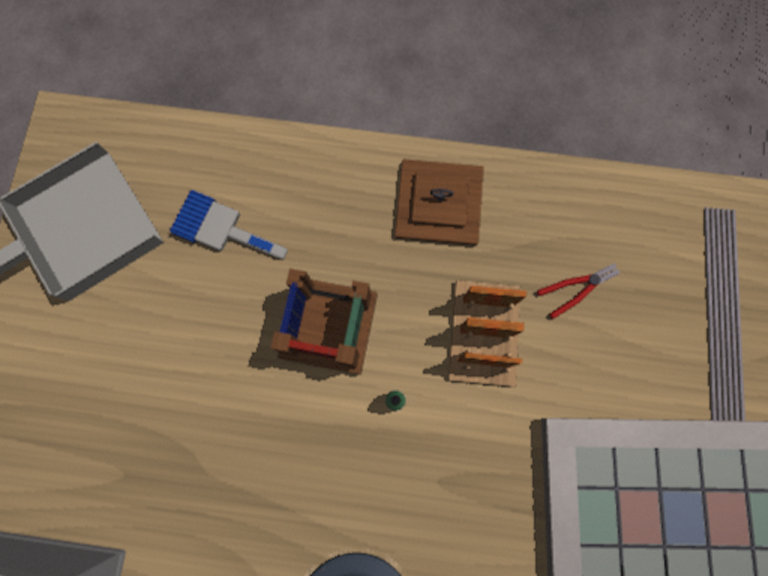

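View pics/scene.png

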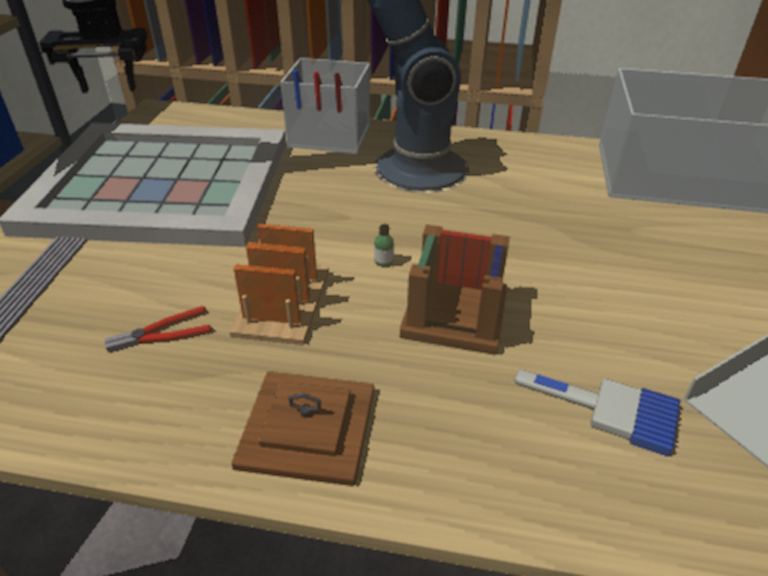

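The top view shows the rack panes (top edges in 1.5x pixels near (496,292), (493,324), (490,358)). The lantern's open side faces away from the robot, with posts at (297,277) and (361,290). The scene view shows the same, with the pane corners clear.

```bash
python3 - <<'E'
from h import *
np.set_printoptions(precision=4,suppress=True)
T=cams.camera_info('top');S=cams.camera_info('scene')
pairs={'far_L':((466,288),(296,271)),'far_R':((527,291),(235,267)),'mid_L':((465,320),(306,249)),'mid_R':((524,322),(249,245)),'near_L':((463,354),(315,230)),'near_R':((521,358),(260,227)),
'postL':((297,277),(494,280)),'postR':((361,290),(420,268))}
for k,(a,b) in pairs.items():
    p=tri([(T,a[0]/1.5,a[1]/1.5),(S,b[0]/1.5,b[1]/1.5)])
    print(k,p,onz(T,a[0]/1.5,a[1]/1.5,.125 if 'post' not in k else .134))
E
python3 -m handwheel 2>&1 | head; python3 -c "
import cv2,numpy as np
a=cv2.imread('pics/top.png')[255:400,250:560]
cv2.imwrite('pics/topc.png',cv2.resize(a,None,fx=2.5,fy=2.5,interpolation=cv2.INTER_CUBIC))"
```

```text
far_L [ 0.602  -0.1227  0.1292] [ 0.6023 -0.1207  0.125 ]
far_R [ 0.61   -0.227   0.1284] [ 0.6114 -0.2298  0.125 ]
mid_L [ 0.5434 -0.125   0.1303] [ 0.5442 -0.1251  0.125 ]
mid_R [ 0.5526 -0.2248  0.1316] [ 0.5546 -0.2292  0.125 ]
near_L [ 0.4834 -0.1273  0.1277] [ 0.4838 -0.128   0.125 ]
near_R [ 0.4899 -0.2272  0.1254] [ 0.4904 -0.2293  0.125 ]
postL [0.5784 0.1835 0.1402] [0.5798 0.1824 0.134 ]
postR [0.5701 0.067  0.1399] [0.5716 0.0652 0.134 ]
invalid input
```

```bash
cat >> h.py <<'E'
def plan(xyz,yaw,n):
    """print n rows from here to xyz (m), tool-y yaw (rad), tool straight down"""
    s=readout.state();p=np.array(s['tcp_pos']);q=R.from_quat(s['ee_rot'])
    G=R.from_matrix(np.array([[-np.sin(yaw),np.cos(yaw),0],[np.cos(yaw),np.sin(yaw),0],[0,0,-1]]).T.copy().T.T if 0 else np.column_stack([[-np.sin(yaw),np.cos(yaw),0],[np.cos(yaw),np.sin(yaw),0],[0,0,-1]]))
    rv=(q.inv()*G).as_rotvec();d=(np.array(xyz)-p)*1000/n
    for k in range(n):
        qq=q*R.from_rotvec(rv*k/n);print(np.round(qq.inv().apply(d),1),np.round(rv/n,4))
    print('lens per row',np.linalg.norm(d),np.linalg.norm(rv)/n)
def st():
    s=readout.state();m=R.from_quat(s['ee_rot']).as_matrix()
    print('t',round(s['t'],2),'p',np.round(np.array(s['tcp_pos'])*1000,1),'yaw',round(np.arctan2(m[1,1],m[0,1]),4),'tilt',np.round(m[:2,2],4),'F',np.round(s['wrist_force'],1),'T',np.round(s['wrist_torque'],2),'w',round(s['gripper_width']*1000,2))
E
python3 -c "
from h import *
plan([.549,-.19,.26],.05,15)"
```

```text
[ 31.2 -22.   -1.4] [-0.0001 -0.0001 -0.0879]
[ 33.  -19.2  -1.4] [-0.0001 -0.0001 -0.0879]
[ 34.5 -16.2  -1.4] [-0.0001 -0.0001 -0.0879]
[ 35.8 -13.1  -1.4] [-0.0001 -0.0001 -0.0879]
[36.8 -9.9 -1.4] [-0.0001 -0.0001 -0.0879]
[37.6 -6.6 -1.4] [-0.0001 -0.0001 -0.0879]
[38.  -3.3 -1.4] [-0.0001 -0.0001 -0.0879]
[38.2  0.  -1.4] [-0.0001 -0.0001 -0.0879]
[38.   3.4 -1.4] [-0.0001 -0.0001 -0.0879]
[37.6  6.7 -1.4] [-0.0001 -0.0001 -0.0879]
[36.8 10.  -1.4] [-0.0001 -0.0001 -0.0879]
[35.8 13.2 -1.4] [-0.0001 -0.0001 -0.0879]
[34.5 16.3 -1.4] [-0.0001 -0.0001 -0.0879]
[32.9 19.2 -1.4] [-0.0001 -0.0001 -0.0879]
[31.1 22.1 -1.4] [-0.0001 -0.0001 -0.0879]
lens per row 38.182983554481694 0.08793097962307926
```

View pics/topc.png

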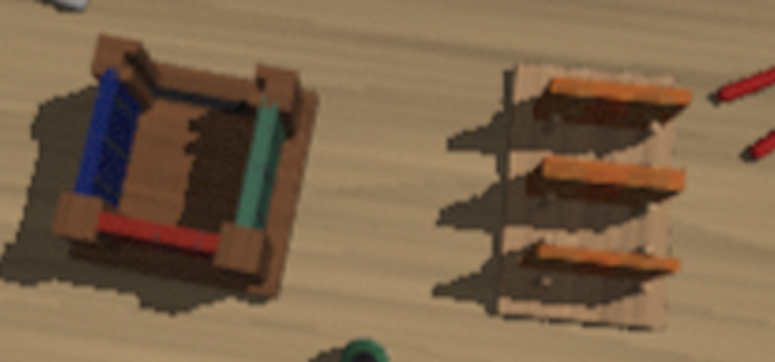

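The crop shows the rack yawed about +0.05 and the lantern about -0.07. I'll move over the rack.

```bash
python3 -m handwheel '31 -22 -1.4 0 0 -0.088 87;33 -19 -1.4 0 0 -0.088 87;34.5 -16 -1.4 0 0 -0.088 87;36 -13 -1.4 0 0 -0.088 87;37 -10 -1.4 0 0 -0.088 87' && python3 -m handwheel '37.5 -6.5 -1.4 0 0 -0.088 60;38 -3 -1.4 0 0 -0.088 40;38 0 -1.4 0 0 -0.088 40;38 3.5 -1.4 0 0 -0.088 40;37.5 6.5 -1.4 0 0 -0.088 40' && python3 -c "
from h import *
st();plan([.549,-.19,.26],.05,5)"
```

```text
t: 0.6
tcp_pos: [0.3127, -0.4918, 0.2416]
ee_rot: [0.931, 0.364, -0.003, -0.003]
wrist_force: [0.5, -0.8, 0.7]
gripper_width: 0.0871
t: 1.1
tcp_pos: [0.4298, -0.3319, 0.247]
ee_rot: [0.824, 0.566, -0.002, -0.005]
wrist_force: [1.0, -0.7, 0.4]
gripper_width: 0.0544
t 1.1 p [ 429.8 -331.9  247. ] yaw -0.3673 tilt [-0.0097  0.0054] F [ 1.  -0.7  0.4] T [-0.06 -0.07 -0.04] w 54.42
[35.1 12.  -2.7] [-0.0021 -0.0008 -0.0835]
[33.9 14.9 -2.7] [-0.0021 -0.0008 -0.0835]
[32.6 17.7 -2.7] [-0.0021 -0.0008 -0.0835]
[31.  20.4 -2.6] [-0.0021 -0.0008 -0.0835]
[29.2 22.9 -2.6] [-0.0021 -0.0008 -0.0835]
lens per row 37.157942239984635 0.08349756072204842
```

```bash
python3 -m handwheel '35 12 -3 -0.002 -0.001 -0.084 40;34 15 -3 -0.002 -0.001 -0.084 40;33 18 -3 -0.002 -0.001 -0.084 40;31 20 -3 -0.002 -0.001 -0.084 40;29 23 -3 -0.002 -0.001 -0.084 40' && python3 -m handwheel '3 3 0 0 0 0 40;0 0 0 0 0 0 40;0 0 0 0 0 0 40;0 0 0 0 0 0 40;0 0 0 0 0 0 40' && python3 -c "
from h import *
st();i=cams.camera_info('wrist');shot('wrist','w1.png',None,1.5);
np.set_printoptions(precision=4,suppress=True)
for k,p in {'near':(.487,-.178,.125),'mid':(.549,-.176,.125),'far':(.607,-.175,.125)}.items(): print(k,np.array(proj(i,np.array(p)))*1.5)
"
```

```text
t: 1.6
tcp_pos: [0.5502, -0.1817, 0.2604]
ee_rot: [0.682, 0.732, -0.002, -0.001]
wrist_force: [0.2, -0.0, -0.4]
gripper_width: 0.0402
t: 2.1
tcp_pos: [0.5536, -0.175, 0.2592]
ee_rot: [0.68, 0.733, -0.001, -0.003]
wrist_force: [0.2, -1.4, 0.2]
gripper_width: 0.0401
t 2.1 p [ 553.6 -175.   259.2] yaw 0.0758 tilt [-0.0057  0.0019] F [ 0.2 -1.4  0.2] T [-0.   -0.15  0.04] w 40.11
near [269.5814 277.9212]
mid [375.5005 282.4814]
far [474.1773 288.1738]
```

View pics/w1.png

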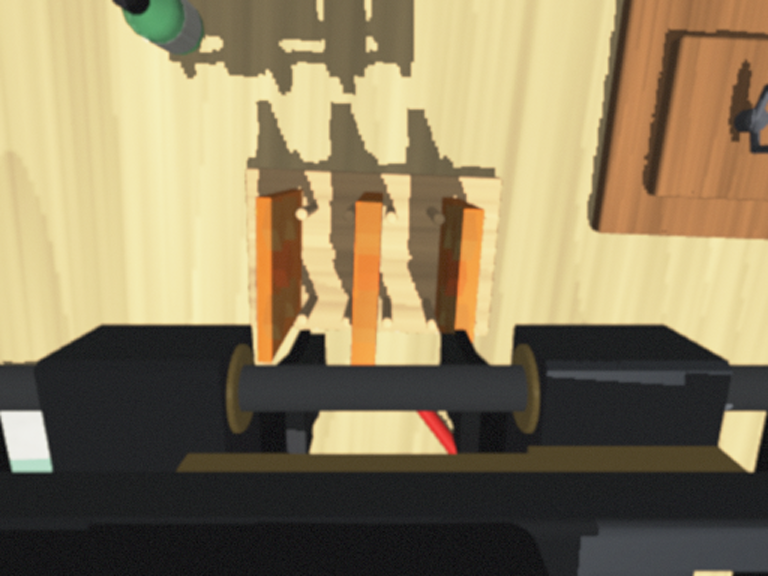

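The wrist view shows pane tops at near (264,195)-(265,360), mid (370,200)-(364,362) and far (473,208)-(479,335). Near looks thinnest (14 px against 25 and 20). I'll localise them, then pinch.

```bash
python3 -c "
from h import *
np.set_printoptions(precision=4,suppress=True)
i=cams.camera_info('wrist')
for k,(u,v) in {'nearL':(264,196),'nearR':(265,360),'midL':(370,200),'midR':(364,362),'farL':(473,208),'farR':(471,335)}.items(): print(k,onz(i,u/1.5,v/1.5,.127))
plan([.488,-.178,.175],.05,3)
"
```

```text
nearL [ 0.4834 -0.1311  0.127 ]
nearR [ 0.4856 -0.2291  0.127 ]
midL [ 0.5425 -0.1288  0.127 ]
midR [ 0.5455 -0.2258  0.127 ]
farL [ 0.6003 -0.1289  0.127 ]
farR [ 0.6081 -0.2036  0.127 ]
[  0.7 -21.7  28.2] [-0.0019 -0.0007  0.0085]
[  0.5 -21.8  28.1] [-0.0019 -0.0007  0.0085]
[  0.4 -21.8  28.1] [-0.0019 -0.0007  0.0085]
lens per row 35.56585566675877 0.008732822488801624
```

```bash
python3 -m handwheel '1 -22.5 28 -0.002 -0.001 0.01 40;1 -22.5 28 -0.002 0 0.01 40;1 -22.5 28 -0.002 0 0.01 40;0 0 0 0 0 0 40;0 0 0 0 0 0 40' && python3 -c "
from h import *
st();plan([.4855,-.178,.098],.045,3)
i=cams.camera_info('wrist');im=shot('wrist','w2.png',None,1.5)
print(np.array(proj(i,np.array([.4855,-.131,.125])))*1.5)
"
```

```text
t: 2.65
tcp_pos: [0.483, -0.1806, 0.1738]
ee_rot: [0.694, 0.72, 0.001, 0.002]
wrist_force: [0.5, 0.1, 0.2]
gripper_width: 0.0403
t 2.65 p [ 483.  -180.6  173.8] yaw 0.0366 tilt [ 0.0037 -0.0011] F [0.5 0.1 0.2] T [ 0.02 -0.14 -0.03] w 40.27
[ 0.9  0.8 25.3] [ 0.0012  0.0004 -0.0028]
[ 0.8  0.8 25.3] [ 0.0012  0.0004 -0.0028]
[ 0.8  0.8 25.3] [ 0.0012  0.0004 -0.0028]
lens per row 25.28224240906057 0.0030734892237443707
[392.65965352 208.36728152]
```

View pics/w2.png

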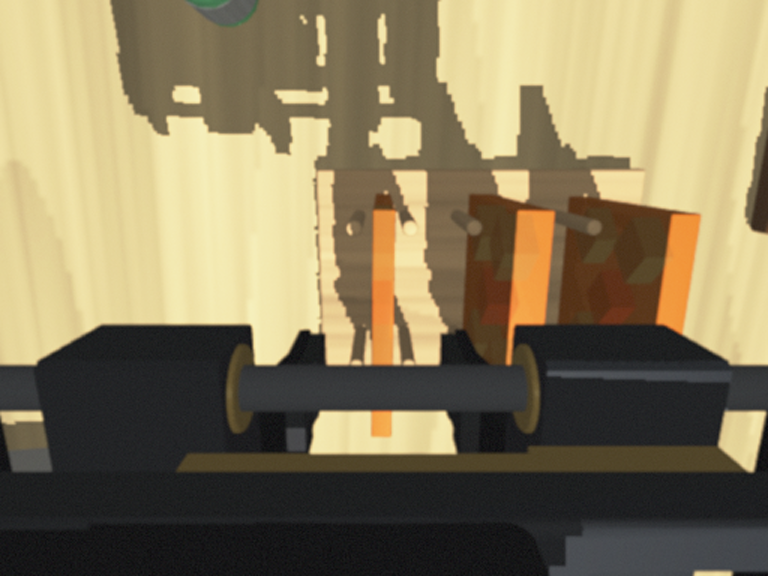

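The near pane's top runs (383,209)-(382,436), centred between the fingers (312..453) and parallel to the image columns. I'll descend straight and pinch.

```bash
python3 -m handwheel '1 0 25 0.001 0 0 40;1 0 25 0.001 0 0 40;1 0 25 0.001 0 0 40;0 0 0.5 0 0 0 40;0 0 0 0 0 0 30' && python3 -c "
from h import *
st()" && python3 -m handwheel '0 0 0 0 0 0 20;0 0 0 0 0 0 16;0 0 0 0 0 0 0;0 0 0 0 0 0 0;0 0 0 0 0 0 0' && python3 -c "
from h import *
st()"
```

```text
t: 3.2
tcp_pos: [0.4924, -0.1803, 0.1026]
ee_rot: [0.695, 0.719, 0.003, 0.008]
wrist_force: [0.1, -0.1, 0.3]
gripper_width: 0.037
t 3.2 p [ 492.4 -180.3  102.6] yaw 0.0349 tilt [ 0.0154 -0.0057] F [ 0.1 -0.1  0.3] T [-0.01 -0.12  0.04] w 36.96
t: 3.7
tcp_pos: [0.4896, -0.1815, 0.107]
ee_rot: [0.695, 0.719, -0.001, 0.006]
wrist_force: [-1.1, 0.2, -2.8]
gripper_width: 0.0093
t 3.7 p [ 489.6 -181.5  107. ] yaw 0.0332 tilt [ 0.0077 -0.0092] F [-1.1  0.2 -2.8] T [-0.08  0.57  0.02] w 9.27
```

Pinched at 9.27 mm, so this is the 9 mm pane, and at Fz -2.8 it's already carried. I'll lift it.

```bash
python3 -m handwheel '0 -1 -15 0 0 0 0;0 0 -20 0 0 0 0;0 0 -20 0 0 0 0;0 0 -20 0 0 0 0;0 0 0 0 0 0 0' && python3 -c "
from h import *
st()
im=shot('wrist','w3.png',None,1.5);s=shot('scene','s3.png',(140,120,360,240),1)
cv2.imwrite('pics/m3.png',np.vstack([cv2.resize(im[130:300,120:480],None,fx=2,fy=2),cv2.resize(s,(720,240))[:240]]))
plan([.49,-.18,.27],-.07,5)"
```

```text
t: 4.2
tcp_pos: [0.4856, -0.1808, 0.1838]
ee_rot: [0.695, 0.719, -0.002, 0.005]
wrist_force: [0.8, -0.2, -2.3]
gripper_width: 0.0088
t 4.2 p [ 485.6 -180.8  183.8] yaw 0.0326 tilt [ 0.0047 -0.0088] F [ 0.8 -0.2 -2.3] T [-0.01 -0.15  0.01] w 8.82
[ -0.1   1.3 -17.8] [-0.0001  0.0014  0.0205]
[ -0.    1.3 -17.8] [-0.0001  0.0014  0.0205]
[  0.    1.3 -17.8] [-0.0001  0.0014  0.0205]
[  0.1   1.3 -17.8] [-0.0001  0.0014  0.0205]
[  0.1   1.3 -17.8] [-0.0001  0.0014  0.0205]
lens per row 17.80995714552513 0.02056577954944157
```

View pics/m3.png

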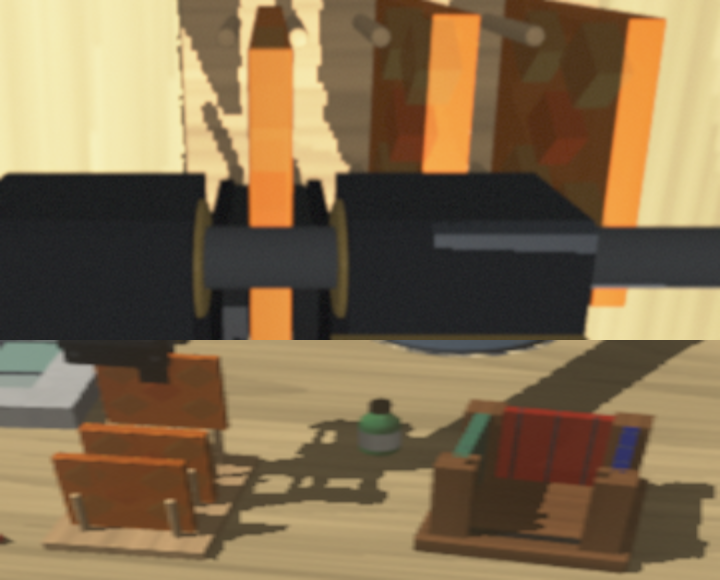

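The pane is held squarely, and the other two panes stand in the rack. I'll solve for its seat in the hand (end face corners at raw (255,154) and (255,133.5)), then raise it and cross over.

```bash
python3 - <<'E'
from h import *
from scipy.optimize import least_squares
i=cams.camera_info('wrist');s=readout.state();q=R.from_quat(s['ee_rot']);p=np.array(s['tcp_pos'])
f=lambda a:np.r_[np.array(proj(i,p+q.apply([a[0],a[1],a[2]])))-[255,154],np.array(proj(i,p+q.apply([a[0],a[1],a[2]+.110])))-[255,133.5]]
r=least_squares(f,[.05,0,-.02]);print('top +y corner in tool mm',r.x*1000,r.fun)
plan([.52,.06,.285],-.07,10)
E
python3 -m handwheel '0 0 -20 0 0 0 0;0 0 -20 0 0 0 0;0 0 -20 0 0 0 0;0 0 -20 0 0 0 0;0 0 -20 0 0 0 0' && python3 -c "
from h import *
st();plan([.52,.06,.285],-.07,6)"
```

```text
top +y corner in tool mm [ 49.74071688   0.09622426 -19.685678  ] [ 0.05674793 -0.0004476  -0.10493617  0.00082768]
[ 23.9   4.4 -10.6] [-0.      0.0007  0.0103]
[ 23.9   4.2 -10.5] [-0.      0.0007  0.0103]
[ 24.    3.9 -10.5] [-0.      0.0007  0.0103]
[ 24.    3.7 -10.5] [-0.      0.0007  0.0103]
[ 24.    3.4 -10.5] [-0.      0.0007  0.0103]
[ 24.1   3.2 -10.5] [-0.      0.0007  0.0103]
[ 24.1   2.9 -10.5] [-0.      0.0007  0.0103]
[ 24.2   2.7 -10.4] [-0.      0.0007  0.0103]
[ 24.2   2.4 -10.4] [-0.      0.0007  0.0103]
[ 24.2   2.2 -10.4] [-0.      0.0007  0.0103]
lens per row 26.45185045502007 0.010282889774720786
t: 4.8
tcp_pos: [0.4776, -0.179, 0.273]
ee_rot: [0.695, 0.719, -0.007, -0.008]
wrist_force: [0.9, 0.5, -3.3]
gripper_width: 0.009
t 4.8 p [ 477.6 -179.   273. ] yaw 0.033 tilt [-0.0209  0.0011] F [ 0.9  0.5 -3.3] T [-0.09 -0.2  -0.  ] w 8.97
[39.6  8.3 -2.1] [-0.0035 -0.0001  0.0172]
[39.7  7.7 -2.1] [-0.0035 -0.0001  0.0172]
[39.8  7.  -2.1] [-0.0035 -0.0001  0.0172]
[40.   6.3 -2. ] [-0.0035 -0.0001  0.0172]
[40.1  5.6 -2. ] [-0.0035 -0.0001  0.0172]
[40.1  4.9 -2. ] [-0.0035 -0.0001  0.0172]
lens per row 40.50122542315043 0.01752111952544687
```

The pane is centred in the hand (corner at +49.7 mm); its top is about 20 mm above the TCP and its bottom 90 mm below.

```bash
python3 -m handwheel '35 8 -2 -0.004 0 0.017 0;40 8 -2 -0.004 0 0.017 0;40 7 -2 -0.004 0 0.017 0;40 6 -2 -0.003 0 0.017 0;30 5 -2 -0.003 0 0.017 0' && python3 -m handwheel '30 5 -2 -0.003 0 0.01 0;10 0 0 0 0 0 0;0 0 0 0 0 0 0;0 0 0 0 0 0 0;0 0 0 0 0 0 0' && python3 -c "
from h import *
st();i=cams.camera_info('wrist');np.save('i4.npy',i);im=shot('wrist','w4.png',None,1.5);st()"
```

```text
t: 5.3
tcp_pos: [0.5116, 0.004, 0.277]
ee_rot: [0.732, 0.682, -0.004, -0.003]
wrist_force: [0.8, -0.5, -2.7]
gripper_width: 0.0085
t: 5.8
tcp_pos: [0.5169, 0.0478, 0.2726]
ee_rot: [0.733, 0.681, -0.006, -0.005]
wrist_force: [-0.5, -0.6, -2.8]
gripper_width: 0.0089
t 5.8 p [516.9  47.8 272.6] yaw -0.0735 tilt [-0.0166 -0.0006] F [-0.5 -0.6 -2.8] T [-0.05 -0.13  0.03] w 8.89
t 5.85 p [516.8  47.4 272.7] yaw -0.0742 tilt [-0.0167 -0.0009] F [-0.4 -0.9 -2.9] T [-0.06 -0.17  0.  ] w 8.71
```

View pics/w4.png

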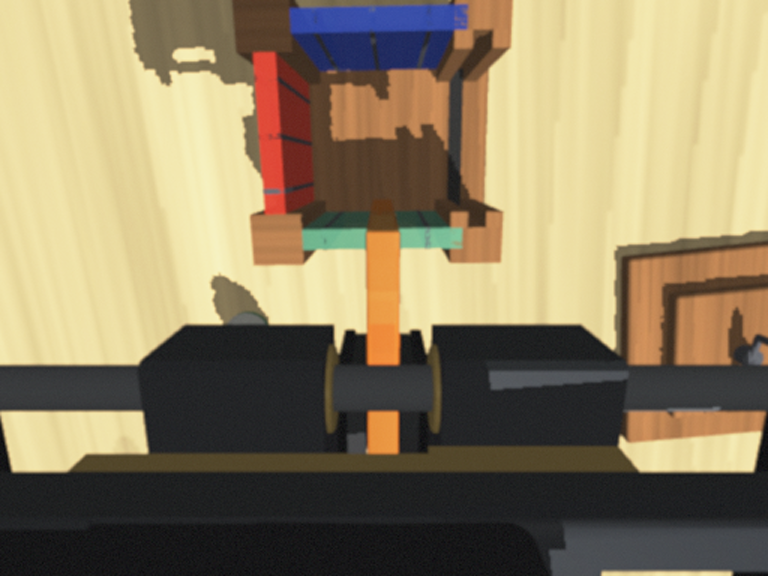

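```bash
python3 -c "
import cv2,numpy as np
a=cv2.imread('pics/raw_w4.png')
t=cv2.resize(a[0:60,280:360],None,fx=8,fy=8,interpolation=cv2.INTER_CUBIC)[:290]
b=cv2.resize(a[125:180,280:360],None,fx=8,fy=8,interpolation=cv2.INTER_CUBIC)[:300]
cv2.imwrite('pics/w4c.png',np.vstack([t,b]))"
```

```text
(no output)
```

View pics/w4c.png

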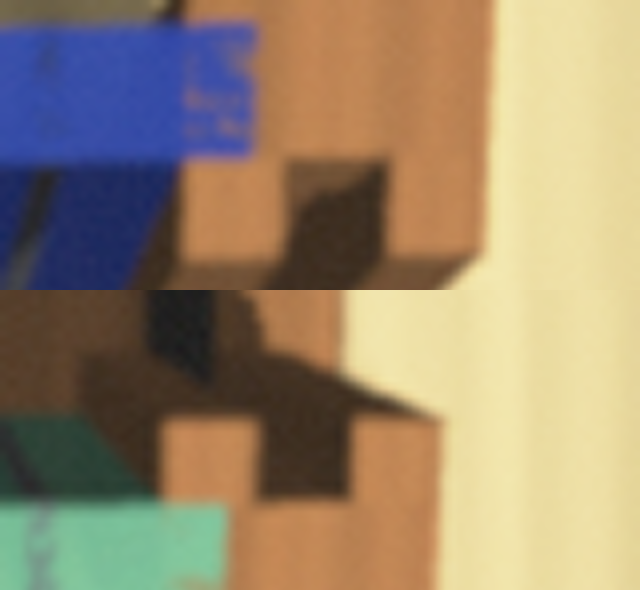

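The crop shows both grooves clearly: +y groove mid at raw (321.6, 25.7), -y groove mid at raw (317.8, 145.5).

Run:
```python
from h import *
np.set_printoptions(precision=1,suppress=True)
i=np.load('i4.npy',allow_pickle=True).item()
o=lambda x,y,base:onz(i,280+x/8-.44,base+(y)/8-.44,.134)*1000
gL1=o(287,160,0);gL2=o(388,160,0);gR1=o(260,208,125);gR2=o(352,208,125)
print(gL1,gL2,np.linalg.norm(gL1-gL2),gR1,gR2,np.linalg.norm(gR1-gR2))
L=(gL1+gL2)/2;Rr=(gR1+gR2)/2;c=(L+Rr)/2;d=L-Rr
print('center',c,'len(104)',np.linalg.norm(d),'yaw',-np.arctan2(d[0],d[1]))
# pane top corner check: 1.5x (383,230)
s=readout.state();q=R.from_quat(s['ee_rot']);p=np.array(s['tcp_pos'])
print('pane top +y end mid px (1.5x)',np.array(proj(i,p+q.apply([.0497,.0001,-.0197])))*1.5)
plan([c[0]/1000,c[1]/1000,.275],-np.arctan2(d[0],d[1]),5)
```

```text
[572.2 178.7 134. ] [582.1 177.9 134. ] 9.90616752550219 [566.4  75.8 134. ] [576.3  75.1 134. ] 9.91528841771535
center [574.2 126.9 134. ] len(104) 103.05474142702568 yaw -0.05650666304592116
pane top +y end mid px (1.5x) [382.7 232.7]
[16.7 10.3 -0.7] [-0.  0. -0.]
[16.7 10.3 -0.6] [-0.  0. -0.]
[16.6 10.4 -0.6] [-0.  0. -0.]
[16.6 10.4 -0.6] [-0.  0. -0.]
[16.6 10.5 -0.5] [-0.  0. -0.]
lens per row 19.611892576743948 0.0048656484525947934
```

```bash
python3 -m handwheel '17 10 4 -0.004 0 -0.004 0;17 10 4 -0.004 0 -0.004 0;17 10 4 -0.004 0 -0.003 0;16 10 4 -0.004 0 -0.003 0;10 8 2 0 0 0 0' && python3 -c "
from h import *
st();plan([.5742,.1269,.253],-.06,2)"
```

```text
t: 6.35
tcp_pos: [0.5723, 0.1114, 0.2525]
ee_rot: [0.734, 0.679, -0.003, 0.003]
wrist_force: [0.4, 0.1, -2.5]
gripper_width: 0.0087
t 6.35 p [572.3 111.4 252.5] yaw -0.0775 tilt [-0.0011 -0.0087] F [ 0.4  0.1 -2.5] T [-0.03 -0.08  0.01] w 8.75
[ 7.8  0.3 -0.3] [-0.0003  0.0044 -0.0087]
[ 7.8  0.4 -0.3] [-0.0003  0.0044 -0.0087]
lens per row 7.791660420545524 0.009777855735918651
```

```bash
python3 -m handwheel '8 0 0 0 0.004 -0.008 0;5 0 0 0 0.004 -0.008 0;0 0 0 0 0 0 0;0 0 0 0 0 0 0;0 0 0 0 0 0 0' && python3 -c "
from h import *
st();plan([.5742,.1269,.253],-.06,2)
i=cams.camera_info('wrist');np.save('i5.npy',i);im=shot('wrist','w5.png',None,1)
cv2.imwrite('pics/w5c.png',cv2.resize(im[60:200,180:330],None,fx=4.2,fy=4.2,interpolation=cv2.INTER_CUBIC))"
```

```text
t: 6.85
tcp_pos: [0.5736, 0.1223, 0.2521]
ee_rot: [0.729, 0.684, -0.001, 0.0]
wrist_force: [-0.1, 0.1, -2.4]
gripper_width: 0.0085
t 6.85 p [573.6 122.3 252.1] yaw -0.0638 tilt [-0.002  -0.0019] F [-0.1  0.1 -2.4] T [ 0.02 -0.16 -0.01] w 8.53
[ 2.3  0.2 -0.5] [-0.0009  0.001  -0.0019]
[ 2.3  0.2 -0.5] [-0.0009  0.001  -0.0019]
lens per row 2.3844576561335917 0.0023459867790407637
```

View pics/w5c.png

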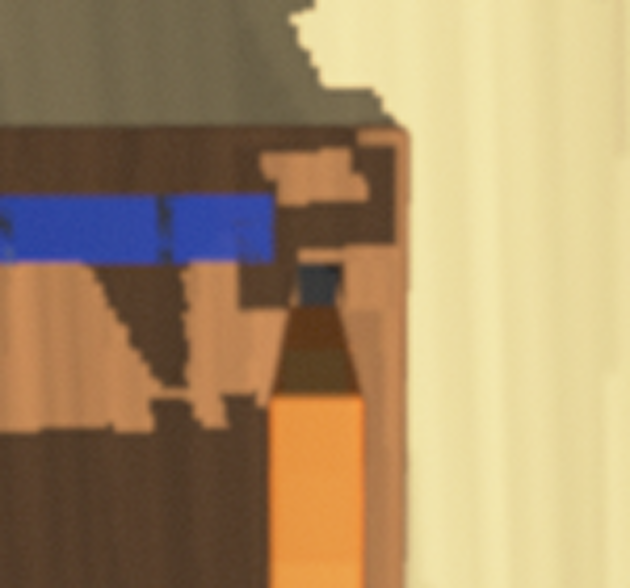

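The pane's lower end (mid about 316) sits just short of the groove (298 to about 347), so it needs about +1 mm along tool y. I'll check the pixel profile numerically.

Run:
```python
import cv2
a=cv2.imread('pics/raw_w5.png')
for v in range(116,136,2): print(v,' '.join(f'{int(a[v,u,2]):3d}' for u in range(238,280)))
print('B')
for v in range(118,136,4): print(v,' '.join(f'{int(a[v,u,0]):3d}' for u in range(238,280)))
```

```text
116  55  55  52  54  51  55  65  74  80  83  83  84  88  88  89  88  88  85  88  89  87  88  84  84  84  84  84  86  87  88  86  87  85  83  84 102 146 174 183 213 234 240
118  57  57  54  53  51  53  64  75  83  81  85  87  89  98 101 101 100 102 102 102 100  99  96 104 125 138 141 144 147 147 147 143 144 143 143 151 166 178 183 212 235 241
120  61  60  63  60  57  55  65  77  80  84  83  85 109 157 181 184 183 184 185 186 184 181 175 175 181 184 185 190 192 194 191 189 188 188 187 191 192 185 181 210 235 241
122  76  77  75  77  79  78  80  84  84  83  84  86  95 119 133 135 133 136 136 132 129 128 128 139 170 184 190 190 190 189 191 192 191 189 186 186 188 184 181 209 234 241
124  88  87  87  86  88  88  90  89  86  86  84  84  79  66  56  55  53  57  53  51  45  44  59 103 162 188 193 192 188 189 191 193 192 191 187 186 187 183 180 208 234 240
126  86  89  87  88  87  89  89  89  86  86  80  83  84  71  59  57  57  58  57  55  57  58  67 106 163 190 193 193 190 190 191 193 193 190 188 185 188 183 178 209 234 240
128  90  87  89  88  88  89  88  87  87  84  81  93  99  79  62  57 
[... 781 characters left out ...]
 125 159 170
122  90 103 105  96  98 103  88  63  42  39  42  43  49  62  70  70  69  71  71  63  62  61  60  61  75  81  84  84  85  84  85  85  87  84  83  82  82  81  87 122 156 170
126  41  44  43  45  43  44  45  44  43  44  38  44  51  54  55  56  57  57  55  54  56  54  45  50  72  84  85  85  85  84  84  85  84  85  85  83  83  81  86 123 158 170
130  45  44  43  41  43  41  41  42  45  41  42  57  64  62  56  57  58  56  58  56  54  58  60  65  71  82  85  85  81  82  85  84  84  85  83  82  83  81  95 142 167 172
134  74  75  78  80  80  82  80  80  79  75  57  36  29  23  26  28  25  25  26  31  26  28  44  65  78  78  79  77  77  77  78  77  80  82  84  86  84  81  96 143 169 173
```

Run:
```python
from h import *
np.set_printoptions(precision=1,suppress=True)
i=np.load('i5.npy',allow_pickle=True).item()
for v in (119,120,121,122.5): print(v,onz(i,255.45,v,.134)*1000)
print('pane bottom end',onz(i,254.25,132.6,.2521-.0903)*1000, 'pane top end',onz(i,254.9,153.5,.2521+.0197)*1000)
```

```text
119 [577.7 180.9 134. ]
120 [577.6 180.1 134. ]
121 [577.6 179.4 134. ]
122.5 [577.5 178.2 134. ]
pane bottom end [576.2 172.4 161.8] pane top end [576.8 172.1 271.8]
```

```bash
python3 -m handwheel '2 0.6 5 -0.001 0.001 -0.002 0;2 0.6 5 -0.001 0.001 -0.002 0;0 0 5 0 0 0 0;0 0 0 0 0 0 0;0 0 0 0 0 0 0' && python3 -c "
from h import *
st();plan([.5749,.1264,.226],-.06,2)"
```

```text
t: 7.4
tcp_pos: [0.5747, 0.1254, 0.2356]
ee_rot: [0.728, 0.685, -0.0, 0.0]
wrist_force: [-0.5, 0.9, -2.5]
gripper_width: 0.0085
t 7.4 p [574.7 125.4 235.6] yaw -0.0606 tilt [-0.0001 -0.0009] F [-0.5  0.9 -2.5] T [ 0.01 -0.11  0.01] w 8.5
[0.5 0.1 4.8] [-0.      0.0004 -0.0003]
[0.5 0.1 4.8] [-0.      0.0004 -0.0003]
lens per row 4.818152562071291 0.0005389097446079024
```

Very close. I'll go down to just above the post tops and check the image numerically before entering.

```bash
python3 -m handwheel '0.5 0.1 4 0 0 0 0;0.5 0.1 3 0 0 0 0;0 0 0 0 0 0 0;0 0 0 0 0 0 0;0 0 0 0 0 0 0' && python3 -c "
from h import *
st();plan([.5749,.1264,.222],-.06,1)
i=cams.camera_info('wrist');np.save('i6.npy',i);im=shot('wrist','w6.png',None,1)
cv2.imwrite('pics/w6c.png',cv2.resize(im[95:175,215:305],None,fx=7,fy=7,interpolation=cv2.INTER_CUBIC))"
```

```text
t: 7.9
tcp_pos: [0.5752, 0.1265, 0.228]
ee_rot: [0.728, 0.685, -0.0, 0.0]
wrist_force: [-0.2, 0.2, -3.2]
gripper_width: 0.0085
t 7.9 p [575.2 126.5 228. ] yaw -0.0606 tilt [ 0.     -0.0008] F [-0.2  0.2 -3.2] T [-0.03 -0.14  0.01] w 8.5
[-0.2 -0.3  6. ] [ 0.0001  0.0008 -0.0006]
lens per row 6.004964020822338 0.00098141029867195
```

View pics/w6c.png

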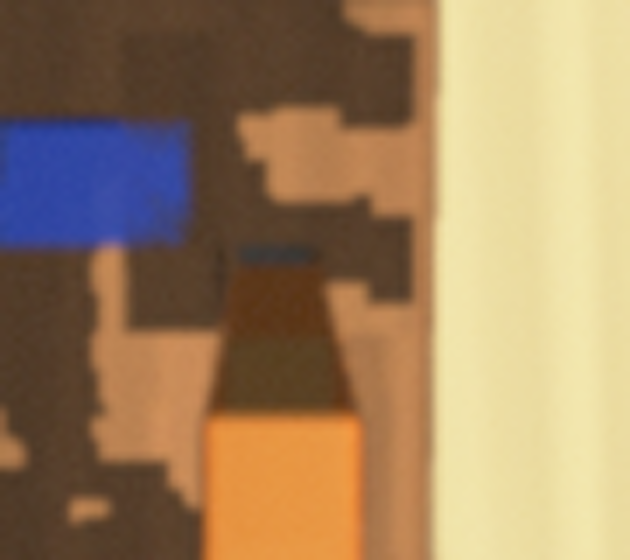

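The pane's lower edge (232–323) lies centred over the groove (about 221–330), with a gap of about 2 mm to its back wall. I'll lower it gently, watching forces.

```bash
python3 -m handwheel '0 -0.1 3 0 0 0 0;0 0 3 0 0 0 0;0 0 2 0 0 0 0;0 0 0 0 0 0 0;0 0 0 0 0 0 0' && python3 -c "
from h import *
st();plan([.5749,.1264,.206],-.06,1)"
```

```text
t: 8.45
tcp_pos: [0.5749, 0.1267, 0.2199]
ee_rot: [0.728, 0.685, -0.0, 0.0]
wrist_force: [-0.3, -0.6, -2.8]
gripper_width: 0.0088
t 8.45 p [574.9 126.7 219.9] yaw -0.0606 tilt [ 0.0001 -0.0007] F [-0.3 -0.6 -2.8] T [ 0.   -0.12 -0.01] w 8.84
[-0.3  0.  13.9] [ 0.0002  0.0007 -0.0006]
lens per row 13.861737369602857 0.0009543566299148072
```

```bash
python3 -m handwheel '0 0 3 0 0 0 0;0 0 3 0 0 0 0;0 0 2 0 0 0 0;0 0 0 0 0 0 0;0 0 0 0 0 0 0' && python3 -c "
from h import *
st()" && python3 -m handwheel '0 0 3 0 0 0 0;0 0 3 0 0 0 0;0 0 3 0 0 0 0;0 0 0 0 0 0 0;0 0 0 0 0 0 0' && python3 -c "
from h import *
st()"
```

```text
t: 8.95
tcp_pos: [0.5749, 0.1265, 0.2105]
ee_rot: [0.728, 0.685, -0.0, 0.0]
wrist_force: [-0.1, -0.1, -3.0]
gripper_width: 0.0088
t 8.95 p [574.9 126.5 210.5] yaw -0.0607 tilt [-0.0003 -0.0008] F [-0.1 -0.1 -3. ] T [-0.02 -0.06 -0.03] w 8.82
t: 9.45
tcp_pos: [0.5748, 0.1265, 0.2007]
ee_rot: [0.728, 0.685, -0.0, 0.0]
wrist_force: [-0.2, -0.4, -3.1]
gripper_width: 0.0088
t 9.45 p [574.8 126.5 200.7] yaw -0.0606 tilt [-0.0005 -0.0008] F [-0.2 -0.4 -3.1] T [-0.05 -0.09  0.03] w 8.82
```

It's 24 mm into the grooves without any side force. I'll continue.

```bash
for k in 1; do python3 -m handwheel '0 0 4 0 0 0 0;0 0 4 0 0 0 0;0 0 4 0 0 0 0;0 0 4 0 0 0 0;0 0 2 0 0 0 0'; done && python3 -c "
from h import *
st()" && python3 -m handwheel '0 0 4 0 0 0 0;0 0 4 0 0 0 0;0 0 4 0 0 0 0;0 0 4 0 0 0 0;0 0 2 0 0 0 0' && python3 -c "
from h import *
st();plan([.5749,.1265,.12],-.06,1)"
```

```text
t: 9.95
tcp_pos: [0.5748, 0.1266, 0.1814]
ee_rot: [0.728, 0.685, -0.0, 0.0]
wrist_force: [0.2, 0.7, -3.7]
gripper_width: 0.0089
t 9.95 p [574.8 126.6 181.4] yaw -0.0606 tilt [-0.0004 -0.0007] F [ 0.2  0.7 -3.7] T [-0.   -0.07 -0.02] w 8.94
t: 10.45
tcp_pos: [0.5747, 0.1266, 0.1616]
ee_rot: [0.728, 0.685, -0.0, 0.0]
wrist_force: [-0.3, -0.4, -3.3]
gripper_width: 0.0091
t 10.45 p [574.7 126.6 161.6] yaw -0.0606 tilt [-0.0006 -0.0007] F [-0.3 -0.4 -3.3] T [-0.05 -0.1   0.02] w 9.13
[-0.   0.2 41.6] [-0.0006  0.0007 -0.0006]
lens per row 41.56312227507752 0.001098533448854794
```

```bash
python3 -m handwheel '0 0 4 0 0 0 0;0 0 4 0 0 0 0;0 0 4 0 0 0 0;0 0 4 0 0 0 0;0 0 2 0 0 0 0' && python3 -c "
from h import *
st()" && python3 -m handwheel '0 0 3 0 0 0 0;0 0 3 0 0 0 0;0 0 3 0 0 0 0;0 0 3 0 0 0 0;0 0 2 0 0 0 0' && python3 -c "
from h import *
st()"
```

```text
t: 10.95
tcp_pos: [0.5748, 0.1265, 0.1419]
ee_rot: [0.728, 0.685, -0.0, 0.0]
wrist_force: [0.4, 0.1, -3.5]
gripper_width: 0.0087
t 10.95 p [574.8 126.5 141.9] yaw -0.0606 tilt [-0.0006 -0.0007] F [ 0.4  0.1 -3.5] T [ 0.   -0.06 -0.  ] w 8.71
t: 11.45
tcp_pos: [0.5747, 0.1266, 0.1268]
ee_rot: [0.728, 0.685, -0.0, -0.0]
wrist_force: [-0.9, -1.1, -2.4]
gripper_width: 0.0088
t 11.45 p [574.7 126.6 126.8] yaw -0.0605 tilt [-0.0006 -0.0006] F [-0.9 -1.1 -2.4] T [0.   0.03 0.05] w 8.85
```

```bash
python3 -m handwheel '0 0 2 0 0 0 0;0 0 2 0 0 0 0;0 0 1 0 0 0 0;0 0 1 0 0 0 0;0 0 0 0 0 0 0' && python3 -c "
from h import *
st()"
```

```text
t: 11.95
tcp_pos: [0.5747, 0.1266, 0.12]
ee_rot: [0.728, 0.685, -0.001, -0.0]
wrist_force: [-0.1, 0.5, -2.5]
gripper_width: 0.0089
t 11.95 p [574.7 126.6 120. ] yaw -0.0605 tilt [-0.0009 -0.0006] F [-0.1  0.5 -2.5] T [-0.03 -0.04  0.04] w 8.9
```

```bash
python3 -m handwheel '0 0 1 0 0 0 0;0 0 1 0 0 0 0;0 0 1 0 0 0 0;0 0 0 0 0 0 0;0 0 0 0 0 0 0' && python3 -c "
from h import *
st()"
```

```text
t: 12.45
tcp_pos: [0.5747, 0.1267, 0.1169]
ee_rot: [0.728, 0.685, -0.0, -0.0]
wrist_force: [-1.3, 0.6, -2.1]
gripper_width: 0.0086
t 12.45 p [574.7 126.7 116.9] yaw -0.0604 tilt [-0.0007 -0.0006] F [-1.3  0.6 -2.1] T [-0.01  0.07  0.01] w 8.65
```

```bash
python3 -m handwheel '0 0 0.7 0 0 0 0;0 0 0.7 0 0 0 0;0 0 0.6 0 0 0 0;0 0 0 0 0 0 0;0 0 0 0 0 0 0' && python3 -c "
from h import *
st()"
```

```text
t: 12.95
tcp_pos: [0.5747, 0.127, 0.1161]
ee_rot: [0.728, 0.686, -0.0, 0.0]
wrist_force: [-2.1, 0.6, -1.2]
gripper_width: 0.0085
t 12.95 p [574.7 127.  116.1] yaw -0.0601 tilt [-0.0002 -0.0012] F [-2.1  0.6 -1.2] T [-0.14  0.23 -0.01] w 8.48
```

```bash
python3 -m handwheel '0 0 0.8 0 0 0 0;0 0 0.8 0 0 0 0;0 0 0.8 0 0 0 0;0 0 0 0 0 0 0;0 0 0 0 0 0 0' && python3 -c "
from h import *
st()
im=shot('wrist','w7.png');s=shot('scene','s7.png')
cv2.imwrite('pics/m7.png',np.vstack([cv2.resize(im[70:270,155:355],(600,330),interpolation=cv2.INTER_CUBIC) if 0 else cv2.resize(im[80:190,200:320],(600,550))[:300],cv2.resize(s[140:240,250:350],(600,300),interpolation=cv2.INTER_CUBIC)]))"
```

```text
t: 13.45
tcp_pos: [0.5747, 0.1272, 0.116]
ee_rot: [0.728, 0.686, -0.001, 0.001]
wrist_force: [-1.8, -0.2, 1.3]
gripper_width: 0.0086
t 13.45 p [574.7 127.2 116. ] yaw -0.06 tilt [ 0.0003 -0.0027] F [-1.8 -0.2  1.3] T [-0.11  0.38  0.01] w 8.6
```

View pics/m7.png

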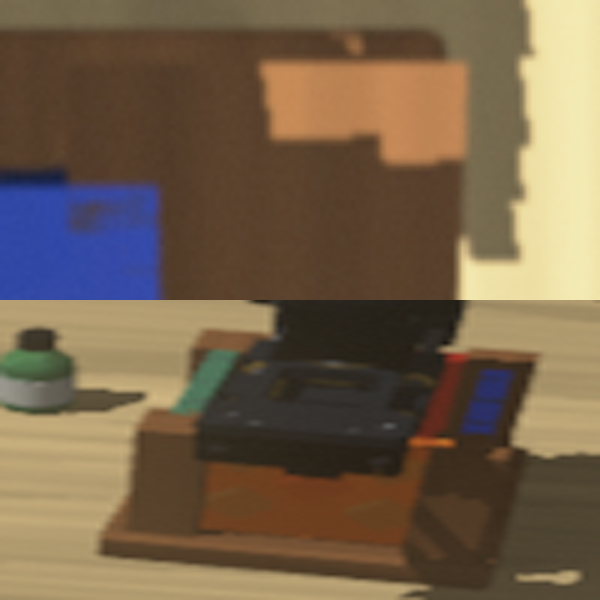

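The pane reads seated on the base between the posts, with its top edge level at right. I'll do one more gentle press to confirm a firm stop.

```bash
python3 -m handwheel '0 0 0.8 0 0 0 0;0 0 1 0 0 0 0;0 0 1 0 0 0 0;0 0 1 0 0 0 0;0 0 1 0 0 0 0' && python3 -c "
from h import *
st()"
```

```text
t: 14.05
tcp_pos: [0.5747, 0.1274, 0.1159]
ee_rot: [0.728, 0.685, -0.002, 0.002]
wrist_force: [-4.9, -1.5, 8.0]
gripper_width: 0.0091
t 14.05 p [574.7 127.4 115.9] yaw -0.0604 tilt [ 0.0003 -0.0058] F [-4.9 -1.5  8. ] T [-0.36  0.93 -0.  ] w 9.08
```

Firm stop at 115.9 mm (about 11 N net). I'll ease off, release, and keep the fingers narrow.

```bash
python3 -m handwheel '0 0 -0.4 0 0 0 0;0 0 0 0 0 0 14;0 0 0 0 0 0 22;0 0 0 0 0 0 30;0 0 0 0 0 0 30' && python3 -c "
from h import *
st()"
```

```text
t: 14.55
tcp_pos: [0.5768, 0.1276, 0.1162]
ee_rot: [0.728, 0.685, 0.0, 0.003]
wrist_force: [-0.3, -0.1, 0.4]
gripper_width: 0.027
t 14.55 p [576.8 127.6 116.2] yaw -0.0611 tilt [ 0.0046 -0.0037] F [-0.3 -0.1  0.4] T [ 0.01 -0.05 -0.  ] w 27.05
```

```bash
python3 -m handwheel '0 0 -8 0 0 0 30;0 0 -12 0 0 0 30;0 0 -15 0 0 0 30;0 0 -25 0 0 0 30;0 0 -30 0 0 0 30' && python3 -m handwheel '-40 -30 -30 0 0 0 30;-45 -20 -10 0 0 0 30;-30 0 0 0 0 0 30;0 0 0 0 0 0 30;0 0 0 0 0 0 30' && python3 -c "
from h import *
st();i=cams.camera_info('wrist');w=shot('wrist','w8.png');s=shot('scene','s8.png');shot('top','t8.png')
cv2.imwrite('pics/m8.png',np.hstack([cv2.resize(w,(440,330)),cv2.resize(s[130:250,140:360],None,fx=1.64,fy=2.75,interpolation=cv2.INTER_CUBIC)]))
cv2.imwrite('pics/s8c.png',cv2.resize(s[135:240,130:360],(790,361),interpolation=cv2.INTER_CUBIC))
cv2.imwrite('pics/m8.png',np.vstack([cv2.resize(s[140:240,130:350],(792,360),interpolation=cv2.INTER_CUBIC),cv2.resize(w[0:155,:],(792,240))]))"
```

```text
t: 15.05
tcp_pos: [0.5748, 0.1274, 0.209]
ee_rot: [0.728, 0.685, -0.002, 0.001]
wrist_force: [1.3, 0.1, 0.9]
gripper_width: 0.0302
t: 15.55
tcp_pos: [0.5255, 0.0224, 0.2581]
ee_rot: [0.727, 0.687, 0.006, 0.007]
wrist_force: [-0.1, 0.4, -0.1]
gripper_width: 0.0301
t 15.55 p [525.5  22.4 258.1] yaw -0.0567 tilt [ 0.0185 -0.0028] F [-0.1  0.4 -0.1] T [ 0.05 -0.09  0.04] w 30.07
```

View pics/m8.png

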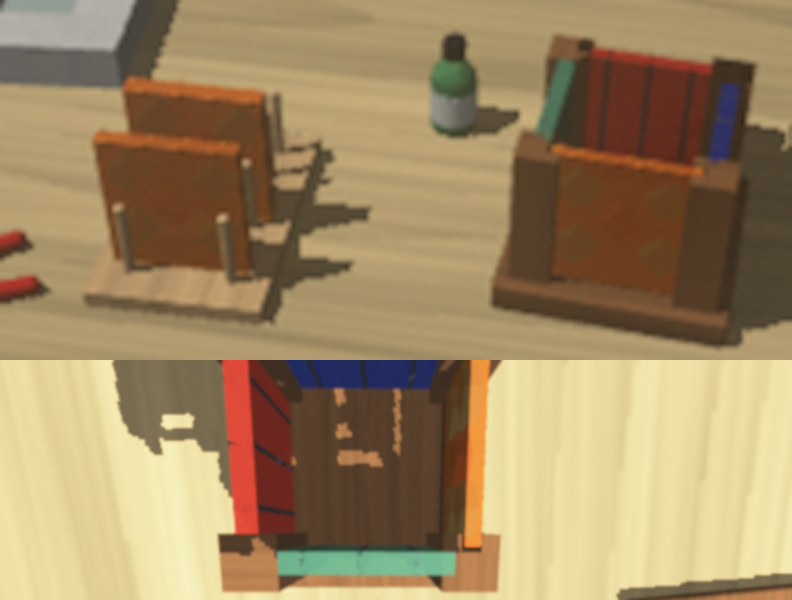

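The pane stands in both grooves with its top edge (552,150)-(703,170) level with the post tops, touching the base. The two other panes still stand in the rack, nothing else has moved, and the gripper is clear. I'm handing the job in.

```bash
python3 -c "
from h import *
print(ticket.job_done());st()"
```

```text
the job is handed in; nothing more can be done
None
the job is handed in; nothing more can be done
```

The 9 mm pane is in the lantern's open side, resting on the base and released. I handed the job in at about 15.7 s.

- **Finding the pane:** I pinched only the pane nearest the robot. It read 9.3 mm, and 8.5–9.1 mm while carried. It also looked thinnest in the wrist picture, so I left the 12 and 15 mm panes untouched rather than pinch them for comparison.
- **Sliding it in:** I measured both grooves with the wrist camera, corrected about 1 mm sideways, and lowered the pane in small steps. Side forces on the way down stayed within about 1.5 N, measured at the end of each call. It stopped firmly, and a final gentle press of about 11 N net did not move it.
- **Last checks:** The final pictures show the pane in both grooves with its top level with the posts. The other two panes still stand in the rack, and the oil bottle looks undisturbed. The gripper was open and clear, with no force on it.
- **Disagreement:** The stop came at a tool height of 116 mm, where I had predicted about 114 mm. That is within the roughly 2 mm camera calibration, and the firm stop and level top point to it being fully home.

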